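# Seat a cabinet lock in the service jig and close the clamp

### The arm

A 6-joint arm with a two-finger parallel gripper is mounted at the origin on the work surface. World frame = base frame: x ahead of the robot, y to its left, z up, the work surface at z = 0. Lengths are in mm, angles in rad, forces in N, time in s.
With the tool pointing down it reaches from about 300 to 775 mm from the base axis. Payload 14.6 kg.
Tool frame: the origin (TCP) lies on the mounting face of the last link; the fingertips stand 199 mm ahead of it and the grasp point (between the pads) lies 180 mm ahead of it; z points along the fingers, y is the line along which they close (so a half turn about z gives the same grasp; the last joint's range is limited). The gripper opens to 94 mm and grips with 3 to 60 N. Pads are 16 mm wide; open, the fingers measure 119 mm over their backs; the gripper's body (75 mm by 177 mm) begins 78 mm behind the grasp point.
Start: joints at [-1.268, 0.3, 1.521, -0, 1.321, -0.067], TCP at [198.779, -512.814, 404.646] pointing down, gripper open.
Joint ranges: [-3.03, 3.03], [-0.79, 2.21], [0.23, 2.52], [-1.04, 4.18], [0, 3.07], [-2.55, 2.55]. Speed limits (rad/s): [2.22, 2.22, 2.57, 3.14, 3.14, 3.14].

### API

Orientations are given as [roll, pitch, yaw] about the fixed x, y, z axes, in that order (R = Rz(yaw) Ry(pitch) Rx(roll)).
In Python, from cell import manip gives the robot as it stands. The module is installed in compiled form; this text tells all that it offers.
- The arm moves only by the shell command python3 -m creep 'ROWS' [FORCE]. ROWS is a JSON object of lists of equal length, an entry for each row: "slide": the shift along the world's x, y, z in cm, a list of three; "turn": the turn about the world's z in rad; "claw": the opening, from 0 (shut) to 1 (fully open). A call has 1 to 8 rows; each row shifts and turns the commanded pose from where the row before left it; what a row does not reach is not made up. A row lasts 1/8 s, in which the tool goes at most 62.5 mm and 10.7 degrees, less where a joint would pass 70% of its speed; a pose out of reach is approached as far as the arm can. A call with a gripper value outside its range is refused whole. The fingers move at their own pace and stop on an object; FORCE is the grip in N (left out, the last holds). Time passes only in rows, so rows that do not move let the fingers close. It gives the time, the measured TCP pose, the force, the opening and the grip force at its end, in the units of the state.
- manip.read_state(): the state, without advancing time (a new reading comes with each control period).
- manip.camera(name): name is "scene" or "top"; returns (picture, depth): 384x512x3 uint8, red, green, blue; 384x512 float32, mm along the optical axis (not along the pixel's ray), 0 where there is no reading.
- manip.calibration(name): a dict with "intrinsics" (3x3 intrinsics, pixels), "k1" (the pictures are not rectified: a ray, as slopes to the right and down, at radius r is drawn at 1 + k1 r^2 times it, then the intrinsics apply), "pose" (4x4, takes a point from camera to world coordinates). Camera axes: x right, y up, looking along -z (the intrinsics and any distortion apply to the point x, -y, -z); pixel columns grow to the right and rows downward; lengths in mm; the calibration is good to about 2 mm. A picture is of the moment at which its call begins. calibration takes no time and is no camera call.
- manip.sign_off(): hands the job in; it is judged then, once.
Trained networks look in the newest picture that a camera, given by its name, has taken for a name from the list of things; names that differ only in an ending like _2 or _b are one class to them, and where a whole thing is asked for, a point or a joint stands for the part that bears it (a point fixed in the world has none). Each returns a list of dicts, best first, with "score" (0 to 1); they miss things now and then, are a little off and sometimes report something else, mostly with a low value. They report only what shows in the picture. A call takes as long as a camera call. They do not tell look-alikes from the thing itself.
- manip.cut_out(query, camera): "mask" (384x512 bool, what is visible of it) and "position" ([column, row] in pixels, amid what is visible of it).
The state is a dict: "clock": time; "joints": joint angles; "qd": joint speeds; "effort": joint torques, N m; "eef_pos": TCP position; "eef_rot": TCP orientation; "wrist_force": force on the tool from outside, world axes, zero at the start; "moment": the same for the moment, N m; "finger_gap": finger opening in mm; "finger_force": force on a finger pad.
Only numpy, scipy, OpenCV 4.12 (cv2) and the standard library are available. Lean on these libraries where they do the work, as an engineer would, in place of code of your own. Each camera call takes 0.05 s, during which the arm holds its last target. There are 200 camera calls.

### The job

Put the lock body with the blue barrel into the nest of the service jig and press it down gently, at both ends, until you feel that it sits fully home on the nest floor. Only then swing the yellow clamp frame over it and shut it completely by its red bar, without forcing it, and leave the lock clamped. Leave the black-barrelled lock and the other things on the table alone.

Things in the scene. Friction and masses are not known exactly. Their poses are not given: they have to be found in the camera images.
- lock_center (a point): Centre, 26 mm up, of the loose grey lock body with the blue barrel (0.3 to 0.45 kg, stands upright): base plate 44 (own x) x 100 (own y) x 16 mm thick, a square block 24 x 24 mm standing 36 mm high on its middle with a blue top (52 mm in all; the barrel on top, 3 mm more, has no contact). Grip it by the block. It fits the nest either way round.
- lock_a (a point): Point on the underside of the blue lock's base plate, 43 mm from its middle along own +y: one end of the plate, above one lifter when in the nest.
- lock_b (a point): The same at the other end of the plate, 43 mm along own -y.
- spare_center (a point): Centre (26 mm up) of the second lock body, of the same shape and size but with a black barrel and block top. Not to be moved.
- jig: The service jig, fixed to the table: a dark base plate, on it a grey head with an aluminium nest. Origin under the nest's middle, on the table; z up, y along the nest, +x towards the clamp's hinge. The nest: a pocket 47 (x) x 103 (y) mm, walls 12 mm high, 10 mm thick, their upper 4 mm sloping outwards as a lead-in. Over 32 N between lock and jig does damage.
- nest (a point): Point on the nest's upright axis, 20 mm above the table, axes as the jig's. The nest's floor lies 0 to 8 mm above it: the head, with nest and clamp, is set to a height that is not measured, and does not move. Find it by touch. Fully seated, the lock's underside lies on the floor, its plate's top 16 mm above the floor and 4 mm above the walls.
- lifter_a (a joint): How far (m) a brass lifter bar, 36 (x) x 10 (y) mm, stands proud of the nest's floor, 43 mm along the jig's +y from its centre. It starts 2 to 6 mm proud, held by friction, yields at 10 N, stays down, and stops hard at 0, flush with the floor. So the lock's weight does not seat it: press each plate end, 30 mm from its middle, slowly, to some 14 N.
- lifter_b (a joint): The same for the other lifter bar, 43 mm along the jig's -y. The two start at different heights, so that the lock may stand tilted.
- clamp (a joint): Clamp angle, rad: 0 shut (level over the nest), 1.8 to 2.1 at the start (open, leaning back). A stiff hinge along the jig's y keeps it where it is left; 1 to 3 N at the red bar moves it. A yellow frame: two bars 12 mm wide, 9 mm thick, 25 mm to either side along y, pass beside the lock's block and, shut, lie 0.5 mm over its seated plate. Over 15 N between clamp and lock is forcing it.
- clamp_post (a point): Point 45 mm along the jig's +x from the nest's axis, 40 mm above the table. The hinge axis is as far above it as the nest's floor is above the point nest. The red bar, 12 mm thick, 76 mm long along y, is at clamp angle a 112*cos(a) mm from the hinge towards the jig's -x and 112*sin(a) mm above it. Hook it from behind (+x side) with shut fingers, draw it over, then push it down from above.
- driver: Screwdriver lying on the table. Bystander.
- mug: White mug. Bystander.
- vase: Blue ceramic vase, 150 mm high. Bystander.
- oil: Small yellow bottle with a red cap, 110 mm high. Bystander.
- pull: Steel drawer pull, 110 mm long. Bystander.
- screw_tray: Black tray, 120 x 160 x 30 mm, with screws. Bystander.
Things that resemble listed ones, but are neither listed nor needed, are in the scene too. Several things have the shape of the jig; the one meant has the colours described above.

How it is judged:
By the outcome, as a careful person would: the job done as asked, in the order asked, and still so for the second after the job is handed in, with the robot touching nothing.
It also fails if it takes over 72 s, if anything falls off the work surface, if the arm or the gripper's body presses on something with over 40 N, if the wrist force passes 120 N, or if a joint passes its speed limit or range.

## Working session

There is one attempt and no reset: what is moved stays moved. The work goes in short steps, Python scripts to look and compute and a shell command to move; the robot and the scene stay as the last step left them, time stands still between calls to the robot, and variables do not carry over. Pictures are saved under pics/ and viewed, at most 10 in all, crops included, and the job is handed in when it is done.

```bash
mkdir -p pics
cat > h.py <<'E'
import numpy as np, cv2
from cell import manip
def pts(name,depth,uv):
    c=manip.calibration(name);K=np.array(c["intrinsics"],float);P=np.array(c["pose"],float)
    uv=np.asarray(uv,float).reshape(-1,2)
    s=cv2.undistortPoints(uv.reshape(-1,1,2),K,np.array([c["k1"],0,0,0,0],float)).reshape(-1,2)
    d=depth[uv[:,1].round().astype(int),uv[:,0].round().astype(int)]
    p=np.c_[s[:,0]*d,-s[:,1]*d,-d]
    return p@P[:3,:3].T+P[:3,3],d
def cloud(name,depth,mask):
    v,u=np.nonzero(mask&(depth>0)); p,_=pts(name,depth,np.c_[u,v]); return p,u,v
E
python3 - <<'E'
from h import *
ims=[]
for n in("scene","top"):
    im,d=manip.camera(n);np.save(f"/tmp/{n}_d.npy",d);np.save(f"/tmp/{n}.npy",im)
    cv2.imwrite(f"pics/{n}0.png",cv2.resize(im[:,:,::-1],(800,600),interpolation=cv2.INTER_CUBIC))
    print(n,np.array(manip.calibration(n)["pose"]).round(2).tolist(),manip.calibration(n)["intrinsics"][0],manip.calibration(n)["k1"])
    for q in("lock_center","jig","clamp"):
        for r in manip.cut_out(q,n)[:5]:
            p,u,v=cloud(n,d,r["mask"])
            print(n,q,round(r["score"],2),np.round(r["position"]),len(p),np.median(p,0).round() if len(p) else'')
s=manip.read_state();print(s)
E
```

```text
scene [[-0.2, -0.78, 0.59, 1203.12], [0.98, -0.16, 0.11, 89.13], [0.01, 0.6, 0.8, 980.75], [0.0, 0.0, 0.0, 1.0]] [359.97263025   0.         251.29086911] -0.06353392460258356
scene lock_center 0.98 [184. 205.] 436 [ 616. -242.   16.]
scene jig 0.96 [380. 210.] 1914 [525. 379.  19.]
scene jig 0.81 [331. 153.] 1484 [308. 201.  17.]
scene jig 0.8 [306. 203.] 1776 [559. 138.  18.]
scene jig 0.6 [123. 193.] 820 [ 674. -400.   73.]
scene clamp 0.82 [333. 145.] 343 [277. 206.  47.]
scene clamp 0.8 [382. 202.] 494 [496. 382.  48.]
scene clamp 0.7 [308. 201.] 312 [572. 140.  68.]
top [[0.07, 0.98, -0.2, 301.54], [-1.0, 0.07, -0.01, -31.71], [0.0, 0.2, 0.98, 1170.47], [0.0, 0.0, 0.0, 1.0]] [441.98731089   0.         255.92359564] 0.015380413601470312
top jig 0.97 [104. 184.] 3298 [503. 377.  20.]
top jig 0.62 [161. 274.] 3595 [290. 200.  19.]
top clamp 0.87 [201. 158.] 545 [577. 136.  97.]
top clamp 0.7 [104. 189.] 705 [494. 383.  46.]
top clamp 0.56 [152. 276.] 778 [278. 202.  46.]
top clamp 0.49 [199. 182.] 3266 [534. 137.  23.]
{'clock': 0.4, 'joints': array([-1.26759041e+00,  2.99966058e-01,  1.52110634e+00, -1.83087033e-05,
        1.32070316e+00, -6.66165561e-02]), 'qd': array([-9.03308909e-04,  2.54945616e-05, -5.85500724e-04,  1.07361175e-03,
        2.06415758e-04, -3.43702309e-04]), 'effort': array([-1.29445812e-03, -5.31201088e+01, -3.52603769e+01,  7.07602920e-02,
        2.18758872e-02, -2.77915018e-05]), 'eef_pos': array([ 198.77902898, -512.80093446,  404.56430203]), 'eef_rot': array([-3.14140897e+00,  5.52354098e-06,  3.69827003e-01]), 'wrist_force': array([-0.34390502,  0.38230149,  0.02959784]), 'moment': array([0.04133934, 0.00122063, 0.02045548]), 'finger_force': 0.0, 'finger_gap': 93.70301475390903}
```

View pics/top0.png

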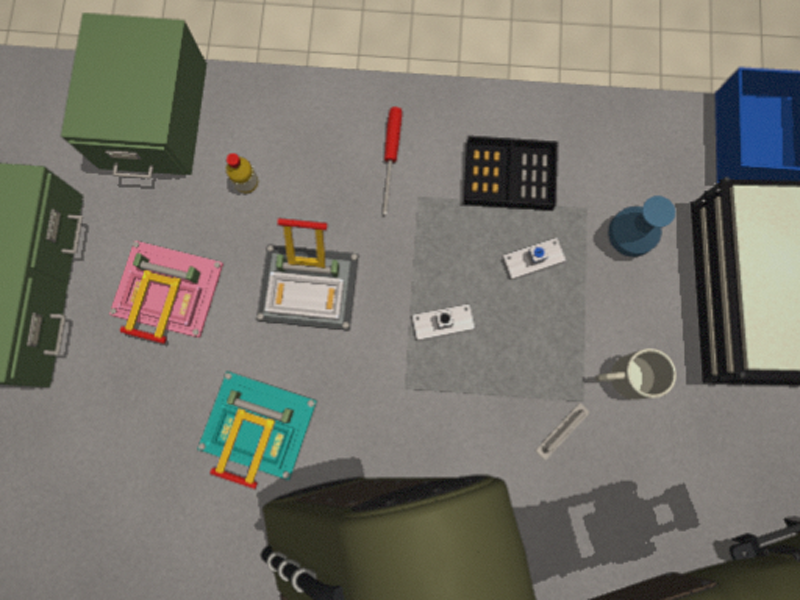

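View pics/scene0.png

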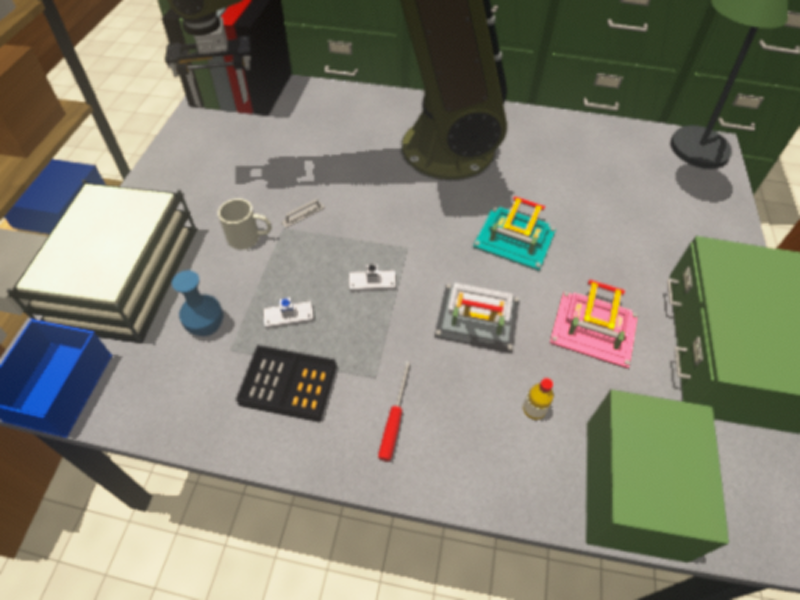

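The top view shows the dark jig with the grey head at about (308,288), its clamp leaning back towards image-up. The blue-barrel lock is at (535,257), near the vase, and the black-barrel spare is at (443,322). The pink and teal jigs are look-alikes. Next I'll measure the lock and the nest.

Run:
```python
from h import *
n="top";d=np.load("/tmp/top_d.npy");im=np.load("/tmp/top.npy").astype(int)
def box(u0,u1,v0,v1):
    m=np.zeros(d.shape,bool);m[v0:v1,u0:u1]=1;return m
def rect(p):
    r=cv2.minAreaRect(p[:,:2].astype(np.float32));b=cv2.boxPoints(r)
    e=b[1]-b[0],b[2]-b[1];L=max(e,key=np.linalg.norm)
    return np.round(r[0],1),np.round(r[1],1),"long yaw",round(float(np.arctan2(L[1],L[0])),3)
m=box(318,366,148,182)
p,u,v=cloud(n,d,m);print("z hist",np.histogram(p[:,2],[-10,-4,4,8,12,20,30,40,48,54,60]))
q=p[(p[:,2]>8)&(p[:,2]<26)];print("lock plate",rect(q),q.mean(0))
q=p[p[:,2]>45];print("block top",rect(q),q.mean(0),len(q))
bl=m&(im[:,:,2]-im[:,:,0]>50);q,_,_=cloud(n,d,bl);print("blue",q.mean(0),np.median(q,0),len(q))
m=box(160,235,135,215)
p,u,v=cloud(n,d,m);c=im[v,u];print("jig z",np.histogram(p[:,2],np.arange(-4,60,4)))
bright=(c.min(1)>140)
print(np.bincount(np.clip(c.min(1)//20,0,12)))
cv2.imwrite("pics/crop1.png",np.hstack([cv2.resize(im[130:220,155:240,::-1].astype(np.uint8),(560,594),interpolation=cv2.INTER_CUBIC),cv2.resize(cv2.applyColorMap(np.clip((d[130:220,155:240]-1020)*2,0,255).astype(np.uint8),2),(240,594))]))
red=(c[:,0]>130)&(c[:,1]<60)&(c[:,2]<70);q=p[red];print("red",rect(q),q.mean(0),q.min(0),q.max(0))
yel=(c[:,0]>130)&(c[:,1]>90)&(c[:,2]<70);q=p[yel];print("yel",rect(q),q.mean(0))
for lo,hi in((2,12),(12,20),(20,28),(28,34),(34,42)):
    q=p[(p[:,2]>lo)&(p[:,2]<hi)&~red&~yel];print(lo,hi,len(q),rect(q))
q=p[bright];print("bright",rect(q),len(q),np.percentile(q[:,2],[5,50,95]))
```

```text
z hist (array([ 51, 919,  36,  84, 415,  14,  16,  16,  59,  17]), array([-10,  -4,   4,   8,  12,  20,  30,  40,  48,  54,  60]))
lock plate (array([ 608.8, -245.7]), array([ 45.5, 102.8]), 'long yaw', -1.19) [ 606.28265965 -244.65240723   14.40279626]
block top (array([ 608. , -244.4]), array([23.7, 23.4]), 'long yaw', 0.377) [ 607.34554302 -244.13467345   51.60661755] 86
blue [ 607.76690278 -246.17922996   53.34655606] [ 608.19783667 -246.7391204    53.53992513] 34
jig z (array([1606,  827,  319,  497,  360,  192,  388,  243,  152,  305,  122,
         16,   51,   72,   60]), array([-4,  0,  4,  8, 12, 16, 20, 24, 28, 32, 36, 40, 44, 48, 52, 56]))
[  13  317  183  680  425  452 2869  251  276  506    2]
red (array([601. , 136.4]), array([73.1,  8.8]), 'long yaw', 1.525) [600.24557475 135.90222995 150.3767499 ] [594.86103252 100.07569172 145.41279342] [605.73967373 173.05117284 156.43758939]
yel (array([545.4, 139. ]), array([88. , 98.2]), 'long yaw', -0.028) [565.60830037 139.45881368  79.01182057]
2 12 1050 (array([558.1, 143.8]), array([220.6, 204. ]), 'long yaw', 0.079)
12 20 552 (array([529.8, 140.2]), array([157.7, 132.3]), 'long yaw', 1.544)
20 28 616 (array([526.1, 142.5]), array([126.3, 108.1]), 'long yaw', 1.54)
28 34 285 (array([522.5, 141.3]), array([124.4,  88.9]), 'long yaw', 1.54)
34 42 294 (array([524.7, 140.9]), array([123.,  94.]), 'long yaw', 1.534)
bright (array([530. , 139.6]), array([149.4, 123.8]), 'long yaw', 1.535) 1024 [19.6342227  26.59297585 37.35544961]
```

View pics/crop1.png

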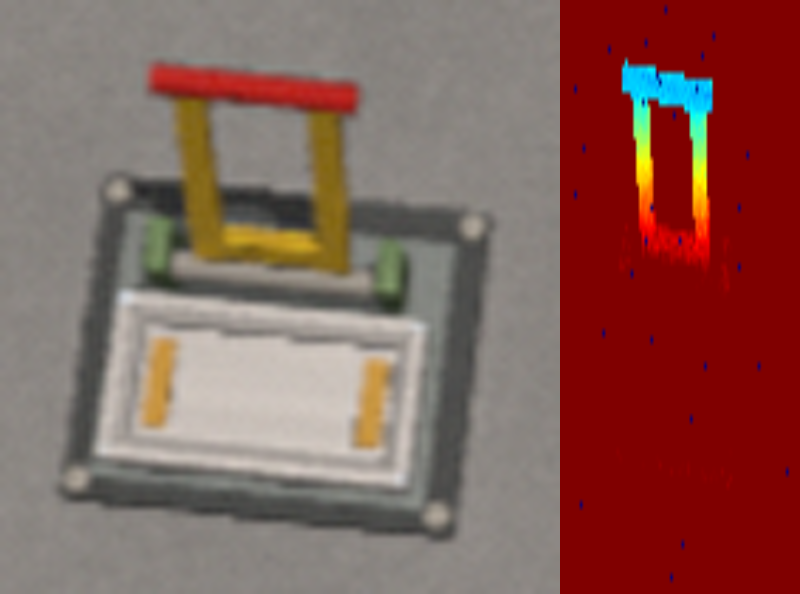

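The crop shows the empty nest with its rim corners at about (122,292), (425,322), (405,487) and (98,457). The brass lifters are at (158,382) and (373,402), and the clamp leans back behind the nest.

Run:
```python
from h import *
c=manip.calibration("top");K=c["intrinsics"];P=c["pose"]
def ray(cr,z):
    uv=np.array(cr,float)/np.array([560/85,594/90])+[154.5,129.5]
    s=cv2.undistortPoints(uv.reshape(-1,1,2),K,np.array([c["k1"],0,0,0,0.])).reshape(-1,2)
    dd=np.c_[s[:,0],-s[:,1],-np.ones(len(s))]@P[:3,:3].T
    t=(z-P[2,3])/dd[:,2];return P[:3,3]+dd*t[:,None]
for h in(0,4,8):
    r=ray([(122,292),(425,322),(405,487),(98,457)],32+h);y1=r[0]-r[1];y2=r[3]-r[2]
    b=ray([(158,382),(373,402)],24+h);yb=b[0]-b[1]
    print(h,"rim c",r[:,:2].mean(0).round(1),[np.linalg.norm(r[i]-r[(i+1)%4]).round(1) for i in range(4)],"brass c",b[:,:2].mean(0).round(1),np.linalg.norm(yb).round(1),"yaws",[round(float(np.arctan2(q[1],q[0]))-np.pi/2,3) for q in(y1,y2,yb)])
    f=ray([(100,168),(497,214),(458,548),(54,492)],8);print(f[:,:2].mean(0))
d=np.load("/tmp/top_d.npy")
# nest floor & rim height by depth
m=np.zeros(d.shape,bool);m[184:193,187:204]=1
p,_,_=cloud("top",d,m);print("floor z",np.median(p[:,2]),p[:,2].std(),len(p))
m[:]=0;m[90:105,255:290]=0;m[150:200,240:255]=1;p,_,_=cloud("top",d,m);print("table z",np.median(p[:,2]))
```

```text
0 rim c [511.9 140.8] [np.float64(122.1), np.float64(67.0), np.float64(122.3), np.float64(67.3)] brass c [512.3 140.7] 86.7 yaws [-0.03, -0.028, -0.024]
[531.38657508 139.87746709]
4 rim c [511.2 140.2] [np.float64(121.7), np.float64(66.8), np.float64(121.8), np.float64(67.0)] brass c [511.5 140.1] 86.4 yaws [-0.03, -0.028, -0.024]
[531.38657508 139.87746709]
8 rim c [510.4 139.6] [np.float64(121.2), np.float64(66.5), np.float64(121.4), np.float64(66.8)] brass c [510.8 139.5] 86.1 yaws [-0.03, -0.028, -0.024]
[531.38657508 139.87746709]
floor z 22.75465936262981 2.181905822652527 153
table z -1.1926741974302786
```

```bash
python3 -m creep '{"slide":[[5,3,0],[6,4,0],[6,4,0],[6,4,0],[6,4,0],[6,4,0],[5.9,3.75,0],[0,0,0]],"turn":[0,0,0,0,0,0,0.011,0],"claw":[0.55,0.55,0.55,0.55,0.55,0.55,0.55,0.55]}' 20
```

```text
clock: 1.4
eef_pos: [564.0, -273.3, 403.8]
eef_rot: [-3.141, 0.0, 0.385]
wrist_force: [-0.7, -0.7, -0.2]
finger_gap: 52.2
finger_force: 0.0
```

```bash
python3 -m creep '{"slide":[[4.4,2.8,0],[0,0,-5],[0,0,-5],[0,0,0],[0,0,0]],"turn":[0,0,0,0,0],"claw":[0.55,0.55,0.55,0.55,0.55]}' 20
python3 - <<'E'
from h import *
im,d=manip.camera("scene")
cv2.imwrite("pics/s1.png",cv2.resize(im[130:250,110:270,::-1],(800,600),interpolation=cv2.INTER_CUBIC))
E
```

```text
clock: 2.02
eef_pos: [605.5, -248.7, 307.1]
eef_rot: [3.14, -0.002, 0.38]
wrist_force: [-0.3, -0.8, 1.1]
finger_gap: 52.0
finger_force: 0.0
```

View pics/s1.png

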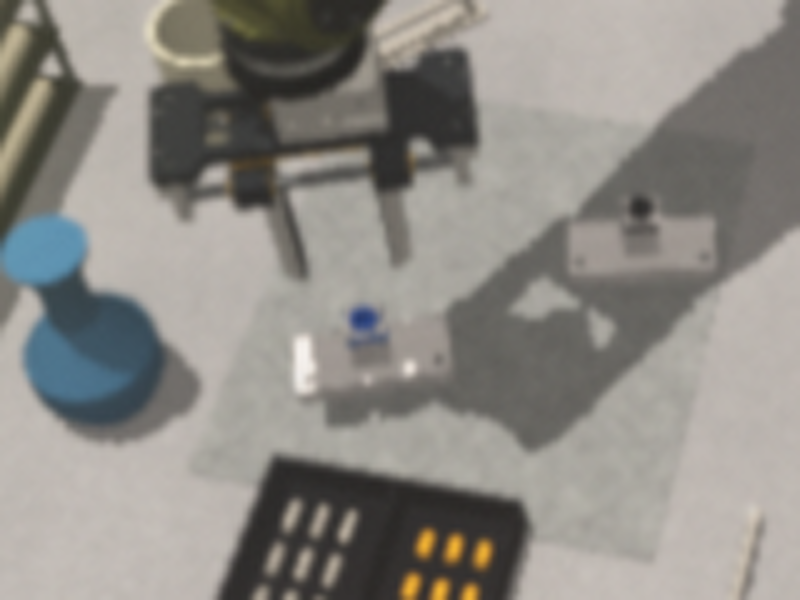

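The gripper is above the blue lock with its fingers lined up along the plate, and the vase and tray are clear. I'll correct the offset and descend.

```bash
python3 -m creep '{"slide":[[0.27,0.34,0],[0,0,-3],[0,0,-3],[0,0,-1.5],[0,0,0],[0,0,0]],"turn":[0,0,0,0,0,0],"claw":[0.55,0.55,0.55,0.55,0.55,0.55]}' 20
```

```text
clock: 2.82
eef_pos: [608.6, -244.6, 231.2]
eef_rot: [3.14, -0.001, 0.381]
wrist_force: [-0.0, -0.7, 0.4]
finger_gap: 51.7
finger_force: 0.0
```

```bash
python3 -m creep '{"slide":[[0,0,-0.9],[0,0,0],[0,0,0],[0,0,0],[0,0,0],[0,0,0],[0,0,0]],"turn":[0,0,0,0,0,0,0],"claw":[0.55,0.55,0,0,0,0,0]}' 25
```

```text
clock: 3.7
eef_pos: [608.3, -244.7, 220.8]
eef_rot: [3.141, -0.0, 0.381]
wrist_force: [1.2, -2.2, 1.1]
finger_gap: 24.0
finger_force: 25.0
```

```bash
python3 -m creep '{"slide":[[0,0,4],[0,0,5],[0,0,3],[-4.8,3,0],[-4.9,3,0],[0,5,0],[0,5,0],[0,5,0]],"turn":[0,0,0,-0.07,-0.07,-0.07,-0.07,-0.06],"claw":[0,0,0,0,0,0,0,0]}' 25 && python3 -m creep '{"slide":[[0,5,0],[0,5,0],[0,5,0],[0,0,0],[0,0,0]],"turn":[-0.07,0,0,0,0],"claw":[0,0,0,0,0]}'
```

```text
clock: 4.7
eef_pos: [510.8, -33.0, 340.4]
eef_rot: [-3.141, 0.001, 0.038]
wrist_force: [1.2, 0.0, -4.1]
finger_gap: 23.9
finger_force: 25.0
clock: 5.32
eef_pos: [511.1, 115.3, 340.3]
eef_rot: [3.141, 0.001, -0.029]
wrist_force: [-0.3, -0.2, -4.2]
finger_gap: 23.8
finger_force: 25.0
```

```bash
python3 -m creep '{"slide":[[0,2.5,0],[0,0,-4],[0,0,-3],[0,0,0],[0,0,0]],"turn":[0,0,0,0,0],"claw":[0,0,0,0,0]}' 25
python3 - <<'E'
from h import *
im,d=manip.camera("top");np.save("/tmp/t2.npy",im);np.save("/tmp/t2d.npy",d)
a=cv2.resize(im[140:220,150:240,::-1],(450,400),interpolation=cv2.INTER_CUBIC)
im,d=manip.camera("scene")
b=cv2.resize(im[160:240,265:345,::-1],(350,400),interpolation=cv2.INTER_CUBIC)
cv2.imwrite("pics/c2.png",np.hstack([a,b]))
E
```

```text
clock: 5.95
eef_pos: [511.7, 139.9, 271.9]
eef_rot: [-3.141, -0.001, -0.03]
wrist_force: [-0.4, 0.2, -3.5]
finger_gap: 23.6
finger_force: 25.0
```

View pics/c2.png

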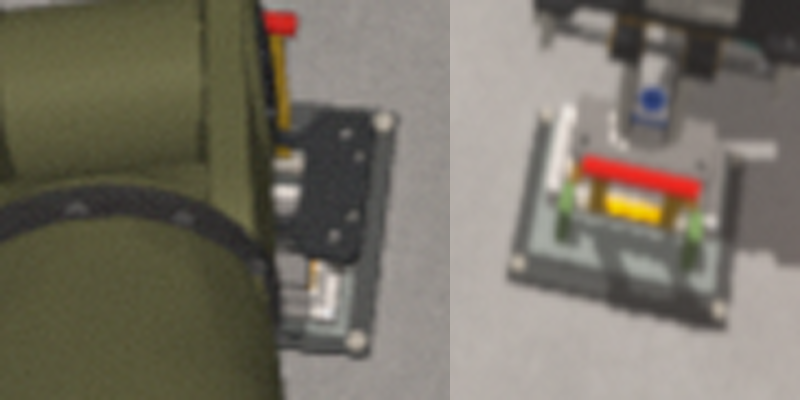

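The left half (top view) is mostly blocked by the arm. In the right half (scene view) the lock hangs squarely over the nest, between the white end walls at about (565,150) and (760,150). I'll lower it slowly, watching the force.

```bash
python3 -m creep '{"slide":[[0,0,-1],[0,0,-0.3],[0,0,0],[0,0,0]],"turn":[0,0,0,0],"claw":[0,0,0,0]}' 25; python3 -m creep '{"slide":[[0,0,-0.2],[0,0,0]],"turn":[0,0],"claw":[0,0]}';python3 -m creep '{"slide":[[0,0,-0.2],[0,0,0]],"turn":[0,0],"claw":[0,0]}'
```

```text
clock: 6.55
eef_pos: [511.3, 140.5, 257.8]
eef_rot: [-3.142, -0.0, -0.029]
wrist_force: [0.4, -0.2, -3.4]
finger_gap: 23.7
finger_force: 25.0
clock: 6.8
eef_pos: [511.2, 140.5, 255.5]
eef_rot: [3.142, 0.0, -0.029]
wrist_force: [-0.4, 0.6, -3.9]
finger_gap: 23.7
finger_force: 25.0
clock: 7.05
eef_pos: [511.2, 140.4, 253.5]
eef_rot: [3.142, 0.0, -0.029]
wrist_force: [-0.2, 0.4, -3.3]
finger_gap: 24.2
finger_force: 25.0
```

```bash
for i in 1; do python3 -m creep '{"slide":[[0,0,-0.1],[0,0,0]],"turn":[0,0],"claw":[0,0]}' 25; python3 -m creep '{"slide":[[0,0,-0.1],[0,0,0]],"turn":[0,0],"claw":[0,0]}'; python3 -m creep '{"slide":[[0,0,-0.1],[0,0,0]],"turn":[0,0],"claw":[0,0]}'; done; python3 -c "
from h import *;print(manip.read_state()['moment'])"
```

```text
clock: 7.3
eef_pos: [511.3, 140.4, 252.8]
eef_rot: [3.142, -0.0, -0.029]
wrist_force: [-0.6, -0.5, -1.9]
finger_gap: 23.6
finger_force: 25.0
clock: 7.55
eef_pos: [511.3, 140.3, 251.6]
eef_rot: [3.141, -0.0, -0.029]
wrist_force: [2.6, -2.7, -2.1]
finger_gap: 24.3
finger_force: 25.0
clock: 7.8
eef_pos: [511.3, 140.4, 250.6]
eef_rot: [3.141, -0.0, -0.029]
wrist_force: [1.3, -3.5, -2.0]
finger_gap: 23.8
finger_force: 25.0
[-0.70096605 -0.36763875 -0.07651946]
```

Side forces show the lock touching the lead-in. I'll comply with a shift of -y and a little +x.

```bash
python3 -m creep '{"slide":[[0.04,-0.08,0],[0,0,0]],"turn":[0,0],"claw":[0,0]}' 25; python3 -m creep '{"slide":[[0,0,-0.1],[0,0,0]],"turn":[0,0],"claw":[0,0]}'; python3 -m creep '{"slide":[[0,0,-0.1],[0,0,0]],"turn":[0,0],"claw":[0,0]}'
```

```text
clock: 8.05
eef_pos: [511.5, 139.8, 250.5]
eef_rot: [-3.141, 0.0, -0.029]
wrist_force: [0.5, 1.0, -3.9]
finger_gap: 23.8
finger_force: 25.0
clock: 8.3
eef_pos: [511.6, 139.7, 249.5]
eef_rot: [-3.142, 0.0, -0.029]
wrist_force: [0.5, 0.8, -4.0]
finger_gap: 23.7
finger_force: 25.0
clock: 8.55
eef_pos: [511.6, 139.7, 248.7]
eef_rot: [-3.142, -0.0, -0.029]
wrist_force: [-0.1, -0.6, -0.2]
finger_gap: 23.9
finger_force: 25.0
```

```bash
python3 -m creep '{"slide":[[0,0,-0.1],[0,0,0]],"turn":[0,0],"claw":[0,0]}' 25; python3 -m creep '{"slide":[[0,0,0],[0,0,0],[0,0,0],[0,0,4],[0,0,1],[0,0,0]],"turn":[0,0,0,0,0,0],"claw":[0.45,0.45,0.45,0.45,0.45,0]}'
python3 - <<'E'
from h import *
im,d=manip.camera("scene")
cv2.imwrite("pics/c3.png",cv2.resize(im[160:240,265:345,::-1],(600,600),interpolation=cv2.INTER_CUBIC))
E
```

```text
clock: 8.8
eef_pos: [511.7, 139.7, 248.1]
eef_rot: [-3.142, -0.0, -0.029]
wrist_force: [-2.1, 0.7, 5.2]
finger_gap: 23.8
finger_force: 25.0
clock: 9.55
eef_pos: [511.6, 139.6, 297.8]
eef_rot: [-3.141, -0.001, -0.029]
wrist_force: [0.0, 0.5, -0.3]
finger_gap: 35.8
finger_force: 0.0
```

View pics/c3.png

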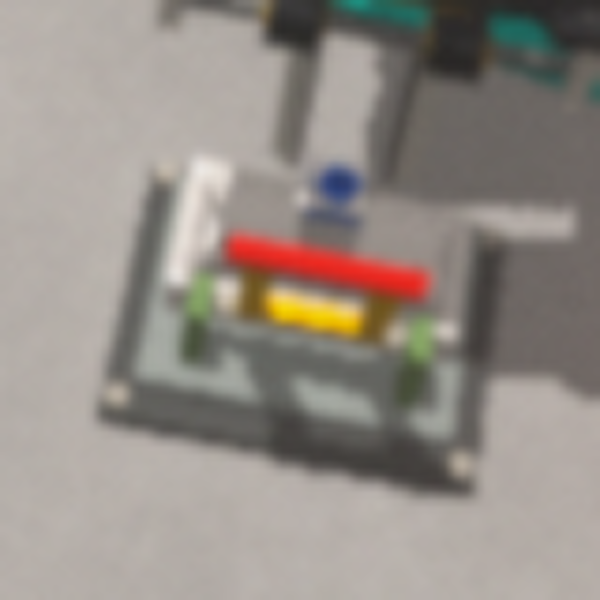

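The lock lies in the nest, with its blue barrel at (338,183), and the fingers are clear above it. Next I'll press the +y end with shut fingers.

```bash
python3 -m creep '{"slide":[[0.1,3,0],[0,0,0],[0,0,0],[0,0,-3],[0,0,-1.5],[0,0,0],[0,0,0]],"turn":[0,0,0,0,0,0,0],"claw":[0,0,0,0,0,0,0]}' 10; python3 -m creep '{"slide":[[0,0,-0.2],[0,0,0]],"turn":[0,0],"claw":[0,0]}';python3 -m creep '{"slide":[[0,0,-0.2],[0,0,0]],"turn":[0,0],"claw":[0,0]}'
```

```text
clock: 10.48
eef_pos: [512.9, 169.6, 253.4]
eef_rot: [-3.141, -0.001, -0.029]
wrist_force: [0.7, 0.7, -0.7]
finger_gap: 0.6
finger_force: 0.0
clock: 10.72
eef_pos: [512.7, 169.7, 251.0]
eef_rot: [-3.141, -0.001, -0.029]
wrist_force: [0.7, 0.1, 1.0]
finger_gap: 0.6
finger_force: 0.0
clock: 10.98
eef_pos: [512.6, 169.7, 248.6]
eef_rot: [3.142, 0.0, -0.029]
wrist_force: [0.3, -1.0, 0.1]
finger_gap: 0.5
finger_force: 0.0
```

```bash
S='x'; python3 -m creep '{"slide":[[0,0,-0.15],[0,0,0]],"turn":[0,0],"claw":[0,0]}' |grep -E "eef_pos|wrist"; python3 -m creep '{"slide":[[0,0,-0.1],[0,0,0]],"turn":[0,0],"claw":[0,0]}'|grep -E "eef_pos|wrist";python3 -m creep '{"slide":[[0,0,-0.1],[0,0,0]],"turn":[0,0],"claw":[0,0]}'|grep -E "eef_pos|wrist"
```

```text
eef_pos: [512.6, 169.7, 247.0]
wrist_force: [0.5, 0.6, -0.4]
eef_pos: [512.6, 169.7, 246.1]
wrist_force: [-0.3, 0.8, -0.2]
eef_pos: [512.6, 169.7, 245.1]
wrist_force: [-0.8, -0.2, -0.2]
```

```bash
python3 -m creep '{"slide":[[0,0,-0.1],[0,0,0]],"turn":[0,0],"claw":[0,0]}' |grep -E "eef_pos|wrist"; python3 -m creep '{"slide":[[0,0,-0.1],[0,0,0]],"turn":[0,0],"claw":[0,0]}'|grep -E "eef_pos|wrist";python3 -m creep '{"slide":[[0,0,-0.05],[0,0,0]],"turn":[0,0],"claw":[0,0]}'|grep -E "eef_pos|wrist"
```

```text
eef_pos: [512.6, 169.7, 244.1]
wrist_force: [0.5, 0.1, 0.3]
eef_pos: [512.6, 169.7, 243.0]
wrist_force: [-0.0, 0.8, -0.2]
eef_pos: [512.6, 169.7, 242.6]
wrist_force: [0.1, -0.1, -0.4]
```

```bash
python3 -m creep '{"slide":[[0,0,-0.06],[0,0,0]],"turn":[0,0],"claw":[0,0]}' |grep -E "eef_pos|wrist"; python3 -m creep '{"slide":[[0,0,-0.06],[0,0,0]],"turn":[0,0],"claw":[0,0]}'|grep -E "eef_pos|wrist";python3 -m creep '{"slide":[[0,0,-0.06],[0,0,0]],"turn":[0,0],"claw":[0,0]}'|grep -E "eef_pos|wrist"
```

```text
eef_pos: [512.7, 169.7, 242.2]
wrist_force: [-0.6, -0.1, 3.4]
eef_pos: [512.7, 169.7, 242.0]
wrist_force: [-3.3, -0.8, 8.8]
eef_pos: [512.7, 169.8, 241.5]
wrist_force: [-3.4, 0.1, 8.6]
```

```bash
python3 -m creep '{"slide":[[0,0,-0.06],[0,0,0]],"turn":[0,0],"claw":[0,0]}' |grep -E "eef_pos|wrist"; python3 -m creep '{"slide":[[0,0,-0.06],[0,0,0]],"turn":[0,0],"claw":[0,0]}'|grep -E "eef_pos|wrist"
```

```text
eef_pos: [512.7, 169.8, 240.9]
wrist_force: [-3.2, 0.7, 9.4]
eef_pos: [512.7, 169.9, 240.4]
wrist_force: [-4.1, 2.3, 10.2]
```

```bash
python3 -m creep '{"slide":[[0,0,-0.06],[0,0,0]],"turn":[0,0],"claw":[0,0]}' |grep -E "eef_pos|wrist"; python3 -m creep '{"slide":[[0,0,-0.04],[0,0,0]],"turn":[0,0],"claw":[0,0]}'|grep -E "eef_pos|wrist"
```

```text
eef_pos: [512.7, 169.9, 240.2]
wrist_force: [-5.5, 1.5, 14.2]
eef_pos: [512.7, 169.9, 240.1]
wrist_force: [-7.4, 0.8, 18.6]
```

The +y end reached a hard stop: the force rose steeply at 240.1 mm. Now I'll press the other end.

```bash
python3 -m creep '{"slide":[[0,0,3],[0,0,3],[-0.1,-3,0],[-0.1,-3,0],[0,0,-3],[0,0,-2.1],[0,0,0],[0,0,0]],"turn":[0,0,0,0,0,0,0,0],"claw":[0,0,0,0,0,0,0,0]}' 10;  python3 -m creep '{"slide":[[0,0,-0.1],[0,0,0]],"turn":[0,0],"claw":[0,0]}'|grep -E "eef_pos|wrist"; python3 -m creep '{"slide":[[0,0,-0.1],[0,0,0]],"turn":[0,0],"claw":[0,0]}'|grep -E "eef_pos|wrist"
```

```text
clock: 15.22
eef_pos: [510.9, 109.7, 248.4]
eef_rot: [-3.141, -0.001, -0.029]
wrist_force: [0.1, -0.1, -0.5]
finger_gap: 0.6
finger_force: 0.0
eef_pos: [510.7, 109.7, 247.1]
wrist_force: [-0.7, 0.4, -0.1]
eef_pos: [510.6, 109.7, 245.6]
wrist_force: [-0.6, -0.0, -0.5]
```

```bash
python3 -m creep '{"slide":[[0,0,-0.08],[0,0,0]],"turn":[0,0],"claw":[0,0]}' |grep -E "eef_pos|wrist"; python3 -m creep '{"slide":[[0,0,-0.08],[0,0,0]],"turn":[0,0],"claw":[0,0]}'|grep -E "eef_pos|wrist";python3 -m creep '{"slide":[[0,0,-0.08],[0,0,0]],"turn":[0,0],"claw":[0,0]}'|grep -E "eef_pos|wrist"
```

```text
eef_pos: [510.6, 109.7, 244.8]
wrist_force: [0.3, 0.3, -0.0]
eef_pos: [510.6, 109.6, 244.0]
wrist_force: [0.8, 0.6, 0.2]
eef_pos: [510.6, 109.7, 243.2]
wrist_force: [0.7, 0.5, 0.0]
```

```bash
python3 -m creep '{"slide":[[0,0,-0.06],[0,0,0]],"turn":[0,0],"claw":[0,0]}' |grep -E "eef_pos|wrist"; python3 -m creep '{"slide":[[0,0,-0.06],[0,0,0]],"turn":[0,0],"claw":[0,0]}'|grep -E "eef_pos|wrist"
```

```text
eef_pos: [510.6, 109.6, 242.7]
wrist_force: [0.4, 0.7, -0.3]
eef_pos: [510.7, 109.7, 242.4]
wrist_force: [-1.5, -0.3, 6.2]
```

```bash
python3 -m creep '{"slide":[[0,0,-0.06],[0,0,0]],"turn":[0,0],"claw":[0,0]}' |grep -E "eef_pos|wrist"; python3 -m creep '{"slide":[[0,0,-0.06],[0,0,0]],"turn":[0,0],"claw":[0,0]}'|grep -E "eef_pos|wrist"
```

```text
eef_pos: [510.7, 109.6, 242.0]
wrist_force: [-2.7, -1.2, 8.4]
eef_pos: [510.7, 109.6, 241.4]
wrist_force: [-3.4, -3.0, 8.4]
```

```bash
python3 -m creep '{"slide":[[0,0,-0.06],[0,0,0]],"turn":[0,0],"claw":[0,0]}' |grep -E "eef_pos|wrist"; python3 -m creep '{"slide":[[0,0,-0.05],[0,0,0]],"turn":[0,0],"claw":[0,0]}'|grep -E "eef_pos|wrist"
```

```text
eef_pos: [510.7, 109.5, 240.8]
wrist_force: [-2.8, -2.9, 8.9]
eef_pos: [510.7, 109.4, 240.4]
wrist_force: [-2.9, -3.7, 9.5]
```

```bash
python3 -m creep '{"slide":[[0,0,-0.05],[0,0,0]],"turn":[0,0],"claw":[0,0]}' |grep -E "eef_pos|wrist"; python3 -m creep '{"slide":[[0,0,-0.04],[0,0,0]],"turn":[0,0],"claw":[0,0]}'|grep -E "eef_pos|wrist"
```

```text
eef_pos: [510.7, 109.4, 239.9]
wrist_force: [-4.2, -4.7, 8.7]
eef_pos: [510.7, 109.3, 239.6]
wrist_force: [-3.5, -5.5, 11.0]
```

```bash
python3 -m creep '{"slide":[[0,0,-0.04],[0,0,0]],"turn":[0,0],"claw":[0,0]}' |grep -E "eef_pos|wrist"
```

```text
eef_pos: [510.7, 109.3, 239.5]
wrist_force: [-6.6, -5.3, 16.0]
```

Stop felt at 239.5. Since the first end was pressed while the lock was tilted, I'll press it again to check.

```bash
python3 -m creep '{"slide":[[0,0,3],[0,0,3],[0.1,3,0],[0.1,3,0],[0,0,-3],[0,0,-2.5],[0,0,0],[0,0,0]],"turn":[0,0,0,0,0,0,0,0],"claw":[0,0,0,0,0,0,0,0]}' 10|grep -E "eef_pos|wrist";  python3 -m creep '{"slide":[[0,0,-0.1],[0,0,0],[0,0,0]],"turn":[0,0,0],"claw":[0,0,0]}'|grep -E "eef_pos|wrist"; python3 -m creep '{"slide":[[0,0,-0.1],[0,0,0],[0,0,0]],"turn":[0,0,0],"claw":[0,0,0]}'|grep -E "eef_pos|wrist"
```

```text
eef_pos: [512.9, 169.7, 244.4]
wrist_force: [-0.4, -0.3, 0.2]
eef_pos: [512.7, 169.6, 242.7]
wrist_force: [-0.8, 0.3, 0.1]
eef_pos: [512.6, 169.6, 241.4]
wrist_force: [-0.0, -0.2, -0.6]
```

```bash
python3 -m creep '{"slide":[[0,0,-0.1],[0,0,0],[0,0,0]],"turn":[0,0,0],"claw":[0,0,0]}' |grep -E "eef_pos|wrist"; python3 -m creep '{"slide":[[0,0,-0.06],[0,0,0],[0,0,0]],"turn":[0,0,0],"claw":[0,0,0]}'|grep -E "eef_pos|wrist"
```

```text
eef_pos: [512.7, 169.7, 240.4]
wrist_force: [0.5, 0.2, 1.1]
eef_pos: [512.6, 169.7, 239.9]
wrist_force: [-0.7, -0.6, -0.1]
```

```bash
python3 -m creep '{"slide":[[0,0,-0.06],[0,0,0],[0,0,0]],"turn":[0,0,0],"claw":[0,0,0]}' |grep -E "eef_pos|wrist"
```

```text
eef_pos: [512.7, 169.7, 239.6]
wrist_force: [-2.0, -1.2, 5.5]
```

```bash
python3 -m creep '{"slide":[[0,0,-0.05],[0,0,0],[0,0,0]],"turn":[0,0,0],"claw":[0,0,0]}' |grep -E "eef_pos|wrist"
```

```text
eef_pos: [512.7, 169.7, 239.5]
wrist_force: [-3.8, -1.5, 11.8]
```

```bash
python3 -m creep '{"slide":[[0,0,-0.05],[0,0,0],[0,0,0]],"turn":[0,0,0],"claw":[0,0,0]}' |grep -E "eef_pos|wrist"
```

```text
eef_pos: [512.7, 169.7, 239.5]
wrist_force: [-7.7, -1.1, 16.7]
```

Both ends now stop hard at the same height (239.5 mm), so the lock is level and home with the floor at about 24.5 mm. That puts the hinge at about (556, 138, 44.5) and the red bar at about (602, 137, 147). Next I'll go behind the bar.

```bash
python3 -m creep '{"slide":[[0,0,4],[0,0,6],[0,0,6],[4,-1.1,0],[4,-1.1,0],[4,-1.1,0],[0,0,0]],"turn":[0,0,0,0,0,0,0],"claw":[0,0,0,0,0,0,0]}' 10; python3 -m creep '{"slide":[[0,0,-4],[0,0,-2.1],[0,0,0]],"turn":[0,0,0],"claw":[0,0,0]}'
python3 - <<'E'
from h import *
im,d=manip.camera("scene")
cv2.imwrite("pics/c4.png",cv2.resize(im[130:240,265:375,::-1],(600,600),interpolation=cv2.INTER_CUBIC))
E
```

```text
clock: 23.22
eef_pos: [634.1, 135.7, 396.8]
eef_rot: [3.141, 0.001, -0.031]
wrist_force: [0.2, 0.2, 0.4]
finger_gap: 0.6
finger_force: 0.0
clock: 23.6
eef_pos: [632.0, 137.0, 336.0]
eef_rot: [3.141, 0.003, -0.029]
wrist_force: [0.2, -0.1, 0.3]
finger_gap: 0.5
finger_force: 0.0
```

View pics/c4.png

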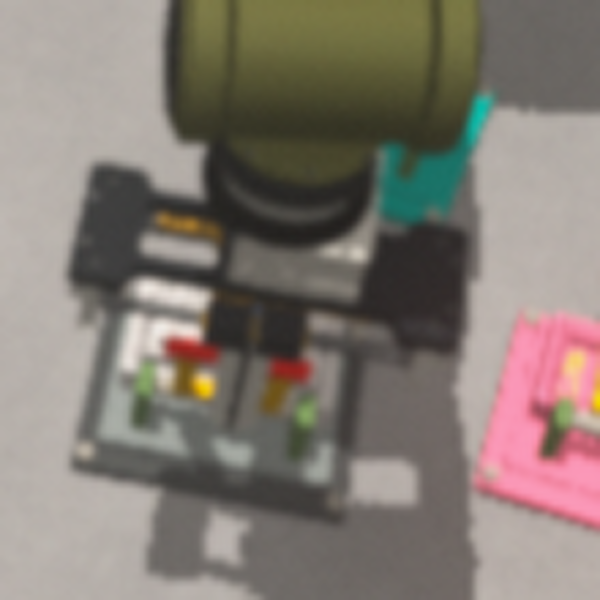

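The shut fingers at (240,385) are behind the red bar and centred between its visible ends at (190,350) and (290,370). I'll draw it over.

```bash
python3 -m creep '{"slide":[[-1,0,0],[-1,0,0.1],[-0.8,0,0.2],[0,0,0]],"turn":[0,0,0,0],"claw":[0,0,0,0]}' 10|grep -E "eef_pos|wrist"; python3 -m creep '{"slide":[[-1,0,0.3],[-1,0,0.2],[-1,0,0.1],[-1,0.1,0]],"turn":[0,0,0,0],"claw":[0,0,0,0]}'|grep -E "eef_pos|wrist"
```

```text
eef_pos: [604.1, 136.7, 341.0]
wrist_force: [-0.4, 0.5, 0.7]
eef_pos: [563.9, 137.6, 346.4]
wrist_force: [1.1, -1.9, 0.5]
```

```bash
python3 -m creep '{"slide":[[-1.3,0,-0.2],[-1.3,0.05,-0.3],[-1.4,0.1,-0.5],[0,0,0]],"turn":[0,0,0,0],"claw":[0,0,0,0]}' 10|grep -E "eef_pos|wrist"; python3 -m creep '{"slide":[[-1,0,-0.5],[-1,0.05,-0.6],[0,0,0]],"turn":[0,0,0],"claw":[0,0,0]}'|grep -E "eef_pos|wrist"
python3 - <<'E'
from h import *
im,d=manip.camera("scene")
cv2.imwrite("pics/c5.png",cv2.resize(im[130:240,265:375,::-1],(600,600),interpolation=cv2.INTER_CUBIC))
E
```

```text
eef_pos: [523.9, 139.2, 336.0]
wrist_force: [-0.2, -0.3, 0.2]
eef_pos: [504.0, 139.7, 324.7]
wrist_force: [0.1, -0.9, -0.4]
```

View pics/c5.png

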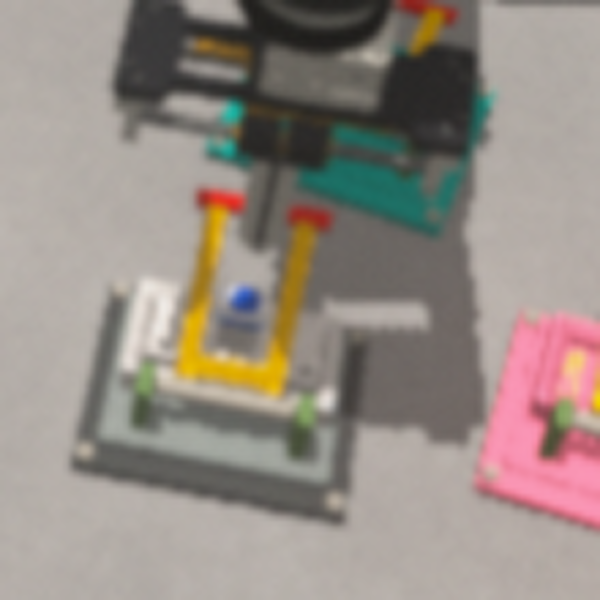

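The clamp has come over to an angle of about 0.9 rad, with the red bar at (265,205) and the fingers just behind it. Now I'll go up, over, and push down from above.

```bash
python3 -m creep '{"slide":[[0.4,0,0.5],[0,0,3],[-1.8,0,0],[0,0,0]],"turn":[0,0,0,0],"claw":[0,0,0,0]}' 10|grep -E "eef_pos|wrist"; python3 -m creep '{"slide":[[0,0,-1],[-0.4,0,-0.9],[-0.8,0,-1],[-0.9,0.1,-1.1],[0,0,0]],"turn":[0,0,0,0,0],"claw":[0,0,0,0,0]}'|grep -E "eef_pos|wrist"
```

```text
eef_pos: [490.6, 139.7, 360.8]
wrist_force: [0.2, 0.0, 0.6]
eef_pos: [469.0, 140.7, 319.1]
wrist_force: [0.3, 0.2, -0.2]
```

```bash
python3 -m creep '{"slide":[[-0.5,0,-0.8],[-0.5,0,-0.8],[-0.4,0.05,-0.9],[-0.4,0.05,-1],[0,0,0]],"turn":[0,0,0,0,0],"claw":[0,0,0,0,0]}' 10|grep -E "eef_pos|wrist"; python3 -m creep '{"slide":[[-0.2,0,-0.8],[-0.2,0,-0.8],[0,0,0]],"turn":[0,0,0],"claw":[0,0,0]}'|grep -E "eef_pos|wrist"
python3 - <<'E'
from h import *
im,d=manip.camera("scene")
cv2.imwrite("pics/c6.png",cv2.resize(im[130:240,265:375,::-1],(600,600),interpolation=cv2.INTER_CUBIC))
E
```

```text
eef_pos: [451.4, 141.6, 284.4]
wrist_force: [0.3, -0.8, 0.4]
eef_pos: [447.5, 141.6, 268.6]
wrist_force: [-0.1, -0.4, 1.5]
```

View pics/c6.png

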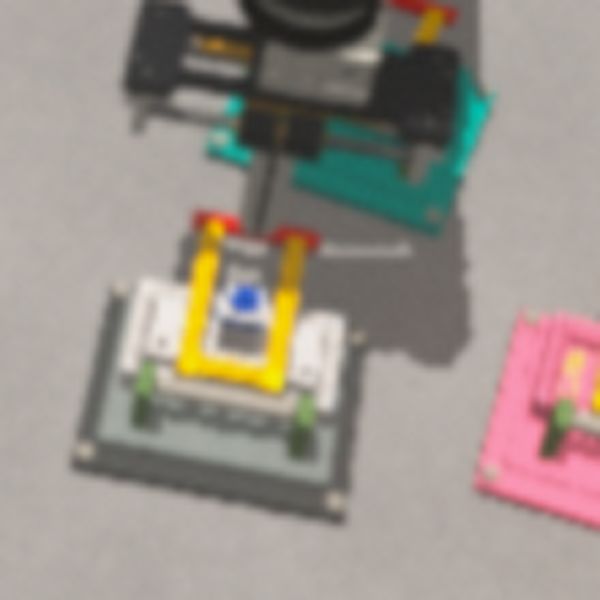

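Run:
```python
from h import *
im,d=manip.camera("scene");c=im.astype(int)
m=np.zeros(d.shape,bool);m[165:180,295:327]=1
red=m&(c[:,:,0]>110)&(c[:,:,1]<60)&(c[:,:,2]<70)
p,u,v=cloud("scene",d,red);print(len(p),np.median(p,0),p.min(0),p.max(0))
for s in (p[:,1]>140,p[:,1]<=140):print(np.median(p[s],0),np.percentile(p[s],[10,90],axis=0).round(1).tolist())
```

```text
5 [447.72306376 158.88302333  68.97123533] [445.20962818 126.6767996   64.63704342] [451.1079158 175.6014348  69.8891913]
[449.23546813 167.02511003  69.08988928] [[446.8, 156.9, 68.7], [451.0, 175.5, 69.7]]
[445.20962818 126.6767996   64.63704342] [[445.2, 126.7, 64.6], [445.2, 126.7, 64.6]]
```

The bar's top is at z≈69, right under the fingertips at 69.6, so the push from above is working. Continuing down.

```bash
python3 -m creep '{"slide":[[-0.15,0,-0.6],[-0.1,0,-0.5],[0,0,-0.4],[0,0,0],[0,0,0]],"turn":[0,0,0,0,0],"claw":[0,0,0,0,0]}' 10|grep -E "eef_pos|wrist"; python3 -m creep '{"slide":[[0,0,-0.1],[0,0,0]],"turn":[0,0],"claw":[0,0]}'|grep -E "eef_pos|wrist"; python3 -m creep '{"slide":[[0,0,-0.06],[0,0,0]],"turn":[0,0],"claw":[0,0]}'|grep -E "eef_pos|wrist"
```

```text
eef_pos: [445.2, 141.7, 254.3]
wrist_force: [-0.5, 0.4, -0.4]
eef_pos: [445.2, 141.7, 253.3]
wrist_force: [0.4, -0.0, 0.5]
eef_pos: [445.1, 141.7, 252.7]
wrist_force: [0.9, 0.5, -0.5]
```

```bash
python3 -m creep '{"slide":[[0,0,-0.1],[0,0,0]],"turn":[0,0],"claw":[0,0]}'|grep -E "eef_pos|wrist"; python3 -m creep '{"slide":[[0,0,-0.06],[0,0,0]],"turn":[0,0],"claw":[0,0]}'|grep -E "eef_pos|wrist"; python3 -m creep '{"slide":[[0,0,-0.06],[0,0,0]],"turn":[0,0],"claw":[0,0]}'|grep -E "eef_pos|wrist"
```

```text
eef_pos: [445.1, 141.7, 251.6]
wrist_force: [0.4, 0.7, -0.7]
eef_pos: [445.1, 141.6, 251.0]
wrist_force: [0.1, 0.9, -0.3]
eef_pos: [445.1, 141.7, 250.4]
wrist_force: [-0.1, 0.1, 0.3]
```

```bash
python3 -m creep '{"slide":[[0,0,-0.05],[0,0,0]],"turn":[0,0],"claw":[0,0]}'|grep -E "eef_pos|wrist"; python3 -m creep '{"slide":[[0,0,-0.05],[0,0,0]],"turn":[0,0],"claw":[0,0]}'|grep -E "eef_pos|wrist"
```

```text
eef_pos: [445.1, 141.7, 249.9]
wrist_force: [-0.2, -0.2, 0.9]
eef_pos: [445.1, 141.7, 249.5]
wrist_force: [0.7, -0.7, 0.9]
```

```bash
python3 -m creep '{"slide":[[0,0,-0.04],[0,0,0]],"turn":[0,0],"claw":[0,0]}'|grep -E "eef_pos|wrist"; python3 -m creep '{"slide":[[0,0,-0.03],[0,0,0]],"turn":[0,0],"claw":[0,0]}'|grep -E "eef_pos|wrist"
```

```text
eef_pos: [445.2, 141.7, 249.3]
wrist_force: [-2.7, 0.3, 4.5]
eef_pos: [445.2, 141.7, 249.1]
wrist_force: [-3.6, -0.5, 7.7]
```

```bash
python3 -m creep '{"slide":[[0,0,-0.03],[0,0,0]],"turn":[0,0],"claw":[0,0]}'|grep -E "eef_pos|wrist"
```

```text
eef_pos: [445.2, 141.7, 249.0]
wrist_force: [-3.6, -0.7, 11.1]
```

There's a firm stop at 249.1, matching the predicted shut height of 249.5. I'll retreat and check.

```bash
python3 -m creep '{"slide":[[0,0,2],[0,0,5],[0,0,5],[0,0,5],[-5,-3,0],[-3,-5,0],[0,-6,0],[0,0,0]],"turn":[0,0,0,0,0,0,0,0],"claw":[0,0,0,0,0,0,0,0]}' 10
python3 - <<'E'
from h import *
im,d=manip.camera("scene");c=im.astype(int)
cv2.imwrite("pics/c7.png",cv2.resize(im[130:240,265:375,::-1],(600,600),interpolation=cv2.INTER_CUBIC))
m=np.zeros(d.shape,bool);m[160:210,285:335]=1
for n,k in(("red",(c[:,:,0]>110)&(c[:,:,1]<60)&(c[:,:,2]<70)),("yel",(c[:,:,0]>150)&(c[:,:,1]>100)&(c[:,:,2]<70))):
    p,u,v=cloud("scene",d,m&k);print(n,len(p),np.median(p,0).round(1),np.percentile(p,[5,95],axis=0).round(1).tolist())
    if n=="yel":print(np.polyfit(p[:,0],p[:,2],1))
E
```

```text
clock: 31.92
eef_pos: [364.7, -1.3, 418.7]
eef_rot: [3.141, -0.001, -0.035]
wrist_force: [0.2, 0.9, -0.6]
finger_gap: 0.5
finger_force: 0.0
red 9 [447.5 138.9  50.7] [[445.8, 129.9, 46.9], [449.7, 150.6, 52.5]]
yel 200 [507.1 142.9  50. ] [[447.5, 111.2, 46.3], [546.3, 168.2, 52.8]]
[4.51931841e-03 4.72598149e+01]
```

View pics/c7.png

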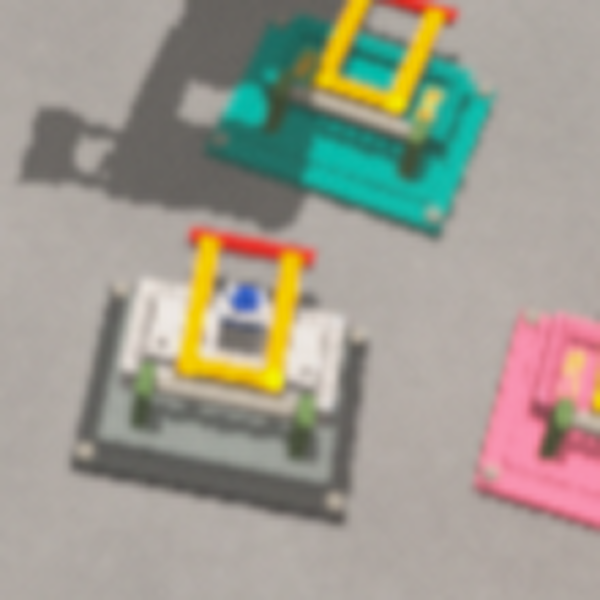

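The frame is level (slope 0.005) and lies over the seated lock, with the blue barrel at (243,297) between its bars. The robot is clear of everything, so I'll hand in.

```bash
python3 -c "
from cell import manip;print(manip.sign_off())"
```

```text
the job is handed in; nothing more can be done
None
```

The blue-barrelled lock sits fully home in the nest with the clamp shut level over it. Both plate ends stopped hard at the same height, and the job was handed in at about 32 s with the arm clear.

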